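Catch the battery pack at the charger's spring ejector

ROBOT

A 7-joint arm with a two-finger parallel gripper is mounted at the origin on a cart in front of the work surface, level with it; the furniture and walls round the work are solid. World frame = base frame: x ahead of the robot, y to its left, z up, the work surface at z = 0. Lengths are in m, angles in rad, forces in N, time in s.
With the tool pointing down it reaches from about 0.425 to 0.925 m from the base axis. Payload 6.8 kg.
Tool frame: the origin (TCP) lies on the mounting face of the last link; the fingertips stand 173 mm ahead of it and the grasp point (between the pads) lies 155 mm ahead of it (grip_point_offset is the distance from the TCP to the grasp point, in m); x points along the fingers, z is the direction in which the jaws open and shut, and the axes are right-handed (so a half turn about x gives the same grasp; the last joint's range is limited). The gripper opens to 85 mm and grips with 20 to 120 N. Pads are 22 mm wide; open, the fingers measure 114 mm over their backs; the gripper's body (76 mm by 85 mm) begins 54 mm behind the grasp point. The pads swing forward as they close: fully open they stand 13 mm farther back than shut.
Start: joints at [-1.263, 0.477, 0.022, 1.555, -0.011, 1.109, -0.083], TCP at [0.273, 0.618, 0.405] pointing down, gripper open.
Joint ranges: [-2.96, 2.96], [-0.34, 2.1], [-1.41, 1.46], [0.24, 2.44], [-1.37, 4.51], [0.17, 1.92], [-2.96, 2.96]. Speed limits (rad/s): [2.39, 2.39, 3.14, 3.14, 3.14, 3.14, 3.14].

INTERFACE

Orientations are given as a rotation vector (axis times angle).
In Python, from bench import * gives the robot as it stands. The module is installed in compiled form; this text tells all that it offers.
- The arm moves only by the tool servo_tool, never from a script. Its argument "motion" is a list of rows, each a list of 5 numbers: the shift along the tool's x, y, z in m, then the turn about the tool's x in degrees, then the gripper command: -1 is fully open, 1 is shut, values between are in proportion. In form: [[dx, dy, dz, turn, fingers], ...]. A call has 1 to 8 rows; each row is the pose to reach, as a shift and turn from the pose measured when the call began, along the tool's axes at that moment; what a row does not reach only later rows make up. A row lasts 1/10 s, in which the tool goes at most 50 mm and 8.59 degrees, less where a joint would pass 70% of its speed; a pose out of reach is approached as far as the arm can. A call with a gripper value outside its range is refused whole. The fingers move at their own pace and stop on an object; "force" is the grip in N (left out, the last holds). Time passes only in rows, so rows that repeat a pose let the fingers close. It gives the time, the measured TCP pose, the force and the opening at its end, in the units of the state.
- get_obs(): the state, without advancing time (a new reading comes with each control period).
- grab_frame(name): name is "side" or "top"; returns the picture (420x560x3 uint8, red, green, blue); there is no depth.
- camera_params(name): a dict with "mtx" (3x3 intrinsics, pixels), "world_to_cam" (4x4, takes a point from world to camera coordinates). Camera axes: x right, y down, z forward; pixel columns grow to the right and rows downward; lengths in m; the calibration is good to about 2 mm. A picture is of the moment at which its call begins. camera_params takes no time and is no camera call.
- hand_in(): hands the job in, once; it reports no verdict.
The state is a dict: "clock": time; "joints": joint angles; "qvel": joint speeds; "tau": joint torques, N m; "tcp_pos": TCP position; "orientation": TCP orientation; "contact_force": force on the tool from outside, world axes, zero at the start; "moment": the same for the moment, N m; "grip_width": finger opening in m.
Only numpy, scipy, OpenCV 4.12 (cv2) and the standard library are available. Lean on these libraries where they do the work, as an engineer would, in place of code of your own. Each camera call takes 0.05 s, during which the arm holds its last target. There are 200 camera calls.

TASK

Release the thick battery pack from the sloping two-bay charger: with one fingertip press the release key beside its bay, while the other finger stands in that bay a little ahead of the pack and stops it after it has sprung clear of its contacts but before its nose runs over the front edge of the ramp. Do not pinch or lift anything, leave the slim pack latched in the other bay, and do not disturb the code scanner, the marker and the label roll near the charger. Finish while still holding the pack back on the ramp with that finger.

Things in the scene. Friction and masses are not known exactly. Their poses are not given: they have to be found in the camera images.
- charger: grey wedge-shaped two-bay battery charger, fixed to the desk, 220 long (x), 180 wide (y), about 20 high in front and 80 behind, with a black hood over the rear (124 above the desk). Origin on the desk under its centre; x points to its rear (away from the robot at yaw 0), y to its left, z up. Its black power supply (105x46x30) lies fixed at its left rear, centre at (82, 140).
- ramp: the charger's sloping deck. Origin: middle of its front edge, level with the tops of the white glide ribs that carry the packs, at (-106, 0, 18) in the charger's frame; x points up the slope (17 degrees), y left, z square to the deck. Bays: centre lines y = +23 (left) and -23 (right), 40 wide, between rails 8 high. A seated pack's nose is at x = 90; the hood begins at x = 150.
- run_left (a point): point on the centre line of the left bay's open run, level with the rib tops, at (46, 23, 0) in the ramp's frame: 44 ahead of a seated pack's nose and 46 behind the ramp's front edge. The run is open from above and slippery (friction about 0.12): a free pack runs down it by itself.
- run_right (a point): the same for the right bay, at (46, -23, 0) in the ramp's frame
- thick_pack: black battery pack to be released, 90 long (x), 38 wide, 34 high, 130 to 200 g, grey plate on top; higher than the other pack; in either bay. Origin: centre of its underside, axes as the ramp's, nose at x = -45; seated at x = 135 in the ramp's frame. A spring behind it (3 N, 12 of travel) kicks it out at about 0.6 m/s once unlatched. It is clear of its contacts after 8 of travel.
- slim_pack: black battery pack in the other bay, 90x38x16 high, about 110 g; same frame and seat as the thick one. It stays latched.
- key_left (a joint): release key of the left (+y) bay, moves square to the deck: 0 at rest, 0.007 m fully down. Its spring takes 1.5 N to start and 3.6 N fully down. It carries the latch tooth that stands 3.5 mm above the ribs just in front of the pack's nose; the pack is let go when the key is about 3 to 4 mm down.
- key_right (a joint): release key of the right (-y) bay, the same
- key_left_top (a point): centre of the top of the left key's black cap (34 along the ramp, 31 across), beside the open run of the left bay: at (46, 68, 14) in the ramp's frame at rest, so 45 to the outside of point run_left. The cap's top is 14 above the ribs at rest and 7 when fully down; a second fingertip pressed down with it into the run then stands as high above the ribs.
- key_right_top (a point): the same for the right key, at (46, -68, 14) in the ramp's frame at rest
- code_scanner: bystander: dark pistol-shaped code scanner lying on its side, 152x64x50, to the right of the charger
- marker: bystander: white marker pen, 132x12x13, lying left of the charger's front
- label_roll: bystander: roll of white labels lying flat, 84 across, 38 high, farther to the left
Mind the look-alikes: they are no part of the job. Leave any turquoise or yellow look-alike of the slim_pack alone.

How it is judged:
On the way, in this order (a step that is already met when the one before it is completed fails the run):
1. the release key beside the thick pack's bay is pressed (((value of joint key_left above 0.0025 m and y of thick_pack in the frame of ramp above 0 m) or (value of joint key_right above 0.0025 m and y of thick_pack in the frame of ramp below 0 m))).
2. the thick pack has sprung out and is stopped on the ramp by a finger (x of thick_pack in the frame of ramp between 0.045 and 0.127 m and z of thick_pack in the frame of ramp between -0.004 and 0.008 m and contact force between the fingers and thick_pack above 0.05 N), for 0.3 s.
At the end, for the whole second after the job is handed in: the thick pack lies on the ramp's ribs at rest (slower than 10 mm/s), 8 to 90 mm out of its seat with its nose not over the ramp's front edge, with a finger bearing on it (over 0.05 N); the slim pack is still seated within 4 mm (all of step 2 and linear speed of thick_pack below 0.01 m/s and x of slim_pack in the frame of ramp above 0.131 m); the arm keeps its last pose, push and grip.
It fails at once if the thick pack's nose runs over the front edge of the ramp (x of thick_pack in the frame of ramp below 0.045 m).
It fails at once if the thick pack is lifted off the ramp (z of thick_pack in the frame of ramp above 0.012 m).
It fails at once if the slim pack leaves its seat or is lifted (x of slim_pack in the frame of ramp below 0.129 m or z of slim_pack in the frame of ramp above 0.008 m).
It fails at once if a bystander is shifted or lifted (distance of any of code_scanner, marker, label_roll from where it was at the start of the episode above 0.02 m).
It also fails if it takes over 35 s, if anything falls off the work surface, if the arm or the gripper's body presses on something with over 40 N, if the wrist force passes 120 N, or if a joint passes its speed limit or range.

## Working session

There is one attempt and no reset: what is moved stays moved. The work goes in short steps, Python scripts to look and compute and a tool call to move; the robot and the scene stay as the last step left them, time stands still between calls to the robot, and variables do not carry over. Pictures are saved under pics/ and viewed, about 8 in all and at most 12, crops included, and the job is handed in when it is done.

Besides the shell and the picture viewer there is one more tool, called after "Request:" by a JSON object that holds its "op" and its "data". servo_tool: Moves the arm, as the interface text tells. Its arguments: {"type":"object","properties":{"motion":{"type":"array","items":{"type":"array","items":{"type":"number"}}},"force":{"type":"number"}},"required":["motion"]}

```bash
mkdir -p pics
python3 - <<'E'
from bench import *
import cv2, numpy as np
o=get_obs()
for k in("clock","joints","tcp_pos","orientation","grip_width","contact_force"):print(k,o[k])
for n in("side","top"):
    f=grab_frame(n); cv2.imwrite(f"pics/{n}0.png",cv2.cvtColor(np.array(f),cv2.COLOR_RGB2BGR))
    p=camera_params(n); print(n,np.round(p["mtx"],1).tolist(),np.round(p["world_to_cam"],4).tolist())
a=cv2.imread("pics/top0.png");cv2.imwrite("pics/top0b.png",cv2.resize(a,(800,600),interpolation=cv2.INTER_CUBIC))
E
```

```text
clock 0.0
joints [-1.26310693  0.47780558  0.02231446  1.5564843  -0.01148399  1.10925626
 -0.08309273]
tcp_pos [0.2725092  0.61723904 0.40370738]
orientation [-0.89885433  1.37914761  0.89702858]
grip_width 0.08554366873600423
contact_force [ 0.02106675  0.18935153 -0.0905245 ]
side [[408.9, 0.0, 276.0], [0.0, 408.9, 207.5], [0.0, 0.0, 1.0]] [[0.9155, -0.402, 0.0171, -0.5202], [-0.2018, -0.4955, -0.8448, 0.2068], [0.3481, 0.77, -0.5348, 0.922], [0.0, 0.0, 0.0, 1.0]]
top [[385.3, 0.0, 281.4], [0.0, 385.3, 208.1], [0.0, 0.0, 1.0]] [[-0.025, -0.9994, 0.0259, 0.0827], [-0.9973, 0.0231, -0.0694, 0.6014], [0.0688, -0.0276, -0.9972, 0.8849], [0.0, 0.0, 0.0, 1.0]]
```

View pics/top0b.png

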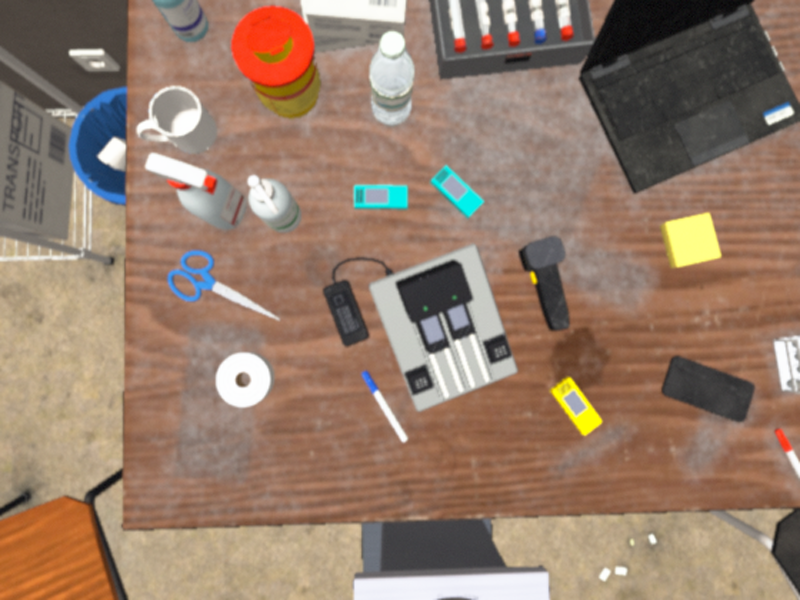

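View pics/side0.png

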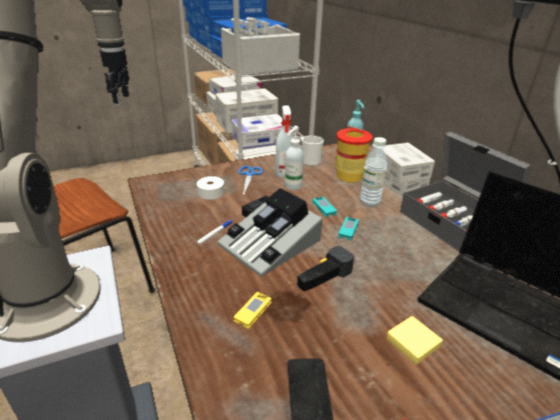

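The charger is at about (445,328) in the enlarged top view. The marker is left of its front, the label roll is at (243,380) and the scanner at (548,285). The turquoise and yellow items are look-alikes. I'll crop in on the charger.

Run:
```python
import cv2, numpy as np
a=cv2.imread("pics/top0.png")[165:293,250:370];a=cv2.resize(a,None,fx=4.6,fy=4.6,interpolation=cv2.INTER_CUBIC)
cv2.imwrite("pics/tc.png",a)
a=cv2.imread("pics/side0.png")[180:280,210:330];a=cv2.resize(a,None,fx=6,fy=6,interpolation=cv2.INTER_CUBIC)
cv2.imwrite("pics/sc.png",a)
```

```text
(no output)
```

View pics/tc.png

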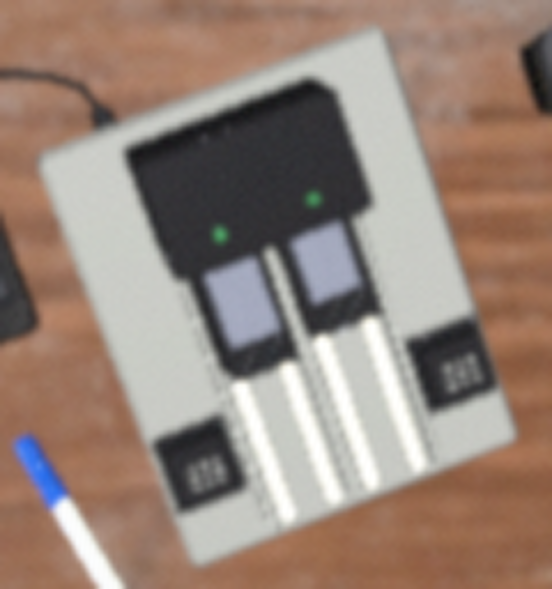

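View pics/sc.png

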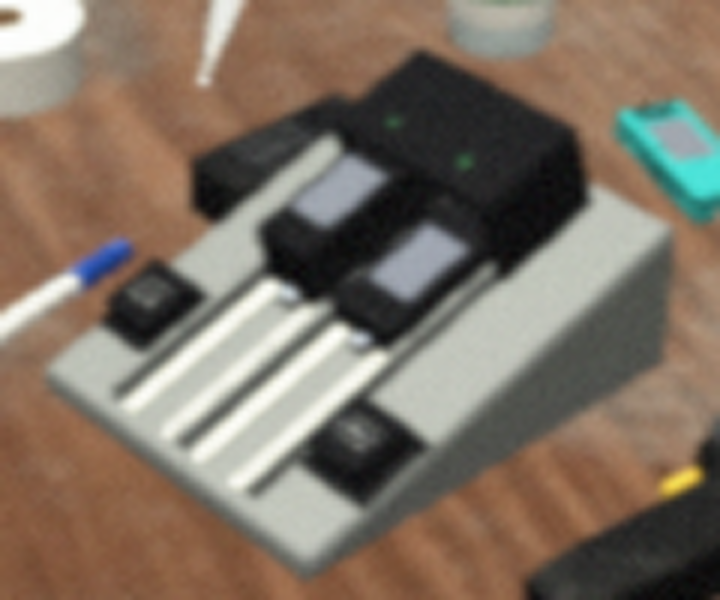

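The left pack shows a clearly taller front face, up the side crop at about (300,250). The right one at about (380,310) is lower, so the thick pack should be in the left bay. I'll fit the charger pose from corners and caps in both views, and check this by reprojection.

```bash
cat > h.py <<'E'
import numpy as np
from bench import *
from scipy.optimize import least_squares
from scipy.spatial.transform import Rotation as R
import json
a=np.radians(17)
Rr=np.array([[np.cos(a),0,-np.sin(a)],[0,1,0],[np.sin(a),0,np.cos(a)]])
def r2c(p): return Rr@np.asarray(p,float)+[-.106,0,.018]
def c2w(P,p):
    c,s=np.cos(P[2]),np.sin(P[2]); p=np.asarray(p,float)
    return np.array([c*p[0]-s*p[1]+P[0],s*p[0]+c*p[1]+P[1],p[2]])
def proj(n,w):
    q=camera_params(n); M=np.array(q["world_to_cam"]); v=np.array(q["mtx"])@(M[:3,:3]@w+M[:3,3]); return v[:2]/v[2]
E
cat > fit.py <<'E'
from h import *
pts=[("top",(195,565),(-.11,.09,.018)),("top",(517,437),(-.11,-.09,.018)),("top",(380,28),(.11,-.09,.08)),("top",(42,157),(.11,.09,.08)),
("top",(199,466),r2c((.046,.068,.014))),("top",(452,365),r2c((.046,-.068,.014))),
("side",(308,572),(-.11,-.09,.018)),("side",(48,373),(-.11,.09,.018)),("side",(672,232),(.11,-.09,.08))]
def px(n,c): 
    s,o=(4.6,(250,165)) if n=="top" else (6,(210,180))
    return (np.array(c)+.5)/s-.5+o
f=lambda P:np.concatenate([proj(n,c2w(P,m))-px(n,c) for n,c,m in pts])
s=least_squares(f,[.55,.05,.3],loss="soft_l1")
print(s.x,np.round(f(s.x).reshape(-1,2),1).tolist())
json.dump(s.x.tolist(),open("P.json","w"))
for side in(1,-1):
    for h in(.016,.034):
        out=[]
        for n in("top","side"):
            sc,o=(4.6,(250,165)) if n=="top" else (6,(210,180))
            out.append(np.round((proj(n,c2w(s.x,r2c((.09,side*.023,h))))-o)*sc).tolist())
        print("nose top edge",side,h,out)
for n,p in(("run",(.046,.023,0)),("key",(.046,.068,.014)),("keyR",(.046,-.068,.014))):print(n,c2w(s.x,r2c(p)))
E
python3 fit.py
```

```text
[0.55027173 0.00199919 0.34361516] [[-0.7, 0.8], [0.8, 0.4], [0.3, -2.1], [-2.2, -1.2], [1.1, 2.1], [1.7, 2.2], [0.5, -3.3], [-0.8, -3.3], [2.0, -1.8]]
nose top edge 1 0.016 [[259.0, 362.0], [283.0, 265.0]]
nose top edge 1 0.034 [[267.0, 373.0], [273.0, 237.0]]
nose top edge -1 0.016 [[347.0, 328.0], [353.0, 310.0]]
nose top edge -1 0.034 [[356.0, 338.0], [345.0, 282.0]]
run [0.48413813 0.00276394 0.0314491 ]
key [0.46512402 0.0437544  0.04483737]
keyR [ 0.51094148 -0.08429543  0.04483737]
```

```bash
python3 - <<'E'
s=open("fit.py").read()
s=s.replace('("side",(308,572),(-.11,-.09,.018)),("side",(48,373),(-.11,.09,.018))','("side",(308,577),(-.11,-.09,0)),("side",(48,378),(-.11,.09,0)),("side",(662,360),(.11,-.09,0))')
s+='''
import cv2
T=cv2.imread("pics/tc.png");S=cv2.imread("pics/sc.png")
def line(ps,col):
    for n,im,sc,o in(("top",T,4.6,(250,165)),("side",S,6,(210,180))):
        q=[(proj(n,c2w(s.x,p))+.5-o)*sc-.5 for p in ps]
        cv2.polylines(im,[np.int32(np.round(q))],False,col,1)
sq=lambda x0,x1,y0,y1,z:[r2c(p) for p in((x0,y0,z),(x1,y0,z),(x1,y1,z),(x0,y1,z),(x0,y0,z))]
line([(-.11,.09,0),(-.11,-.09,0),(.11,-.09,0)],(0,0,255))
line([(.11,.09,.08),(.11,-.09,.08)],(0,0,255))
for k in(1,-1):
    line(sq(.029,.063,k*.0525,k*.0835,.014),(0,255,0)); line(sq(0,.09,k*.003,k*.043,0),(255,0,255))
line(sq(.09,.15,.004,.042,.034),(0,255,255)); line(sq(.09,.15,-.004,-.042,.016),(0,255,255))
h=max(T.shape[0],S.shape[0]);S=cv2.resize(S,None,fx=.62,fy=.62);T=cv2.resize(T,None,fx=.64,fy=.64)
cv2.imwrite("pics/ov.png",np.hstack([cv2.copyMakeBorder(i,0,380-i.shape[0],0,0,0) for i in(T,S)]))
'''
open("fit.py","w").write(s)
E
python3 fit.py
python3 - <<'E'
from h import *
o=get_obs(); print(R.from_rotvec(o["orientation"]).as_matrix().round(3))
E
```

```text
[0.55065163 0.00376304 0.34123833] [[-1.6, 0.6], [0.0, 0.4], [-0.3, -2.2], [-3.0, -1.5], [0.2, 1.9], [0.9, 2.2], [0.3, 1.0], [-0.5, 0.7], [1.2, 0.8], [1.8, -2.1]]
nose top edge 1 0.016 [[256.0, 362.0], [282.0, 262.0]]
nose top edge 1 0.034 [[263.0, 373.0], [273.0, 234.0]]
nose top edge -1 0.016 [[344.0, 327.0], [352.0, 308.0]]
nose top edge -1 0.034 [[353.0, 338.0], [344.0, 279.0]]
run [0.48452003 0.00468498 0.0314491 ]
key [0.46560339 0.04572051 0.04483737]
keyR [ 0.51111638 -0.08243786  0.04483737]
[[-0.001 -0.915  0.404]
 [-0.002  0.404  0.915]
 [-1.    -0.    -0.002]]
```

View pics/ov.png

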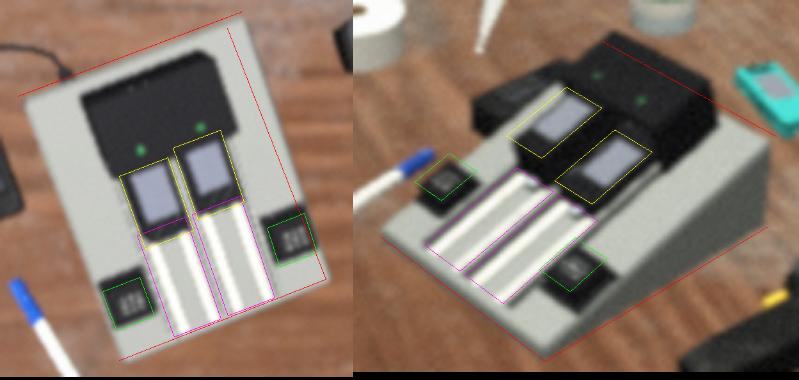

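Yellow boxes (34 high on the left, 16 on the right) match both packs, so the thick pack is in the left bay. My cap centres included the visible rear walls, so I'll refit using the cap front corners instead. Then I'll work out the transit.

```bash
python3 - <<'E'
s=open("fit.py").read()
s=s.replace('("top",(199,466),r2c((.046,.068,.014))),("top",(452,365),r2c((.046,-.068,.014))),','("top",(180,511),r2c((.029,.0835,.014))),("top",(245,487),r2c((.029,.0525,.014))),("top",(433,411),r2c((.029,-.0525,.014))),("top",(496,386),r2c((.029,-.0835,.014))),')
open("fit.py","w").write(s)
E
python3 fit.py
cat > rel.py <<'E'
from h import *
import sys
P=json.load(open("P.json")); x,y=float(sys.argv[1]),float(sys.argv[2])
o=get_obs(); M=R.from_rotvec(o["orientation"]).as_matrix(); t=np.array(o["tcp_pos"])
w=c2w(P,r2c((x,y,0)))
zt=float(sys.argv[3])   # tool tip height wanted above rib top (vertical), tip 173 ahead
d=M.T@(w+[0,0,zt+.173]-t)
yc=np.arctan2(M[1,2],M[0,2]); want=P[2]+np.pi/2
e=(want-yc+np.pi/2)%np.pi-np.pi/2
print("clock",o["clock"],"tcp",t.round(4),"shift",d.round(4),"turn about tool x deg",-np.degrees(e).round(2),"w",o["grip_width"],"F",np.round(o["contact_force"],2),"tool z",M[:,2].round(3),"ramp xy of tcp", end=" ")
q=np.array([[np.cos(P[2]),np.sin(P[2])],[-np.sin(P[2]),np.cos(P[2])]])@(t[:2]-P[:2]); print(((q[0]+.106)/np.cos(a)).round(4),q[1].round(4),"tip above ribs(vert)",(t[2]-.173-c2w(P,r2c(((q[0]+.106)/np.cos(a),0,0)))[2]).round(4), "q7",np.round(o["joints"],2))
E
python3 rel.py .042 .0455 .10
```

```text
[0.55134509 0.00347556 0.34206899] [[-1.4, 0.3], [0.2, 0.0], [-0.3, -2.6], [-2.9, -1.8], [0.6, 0.9], [-0.8, 1.1], [1.1, 0.9], [-0.1, 1.4], [0.7, 1.0], [-0.2, 0.8], [1.4, 0.8], [2.1, -2.1]]
nose top edge 1 0.016 [[256.0, 360.0], [284.0, 262.0]]
nose top edge 1 0.034 [[263.0, 371.0], [275.0, 234.0]]
nose top edge -1 0.016 [[344.0, 326.0], [354.0, 308.0]]
nose top edge -1 0.034 [[353.0, 336.0], [345.0, 279.0]]
run [0.48521275 0.00434257 0.0314491 ]
key [0.46626203 0.04536238 0.04483737]
keyR [ 0.51188146 -0.08275815  0.04483737]
clock 0.1 tcp [0.2725 0.6173 0.4038] shift [ 0.1013 -0.4238 -0.4609] turn about tool x deg -43.42 w 0.08525672576398878 F [-0.37 -0.35  0.08] tool z [ 0.404  0.915 -0.002] ramp xy of tcp 0.0515 0.6718 tip above ribs(vert) 0.1978 q7 [-1.26  0.48  0.02  1.56 -0.01  1.11 -0.08]
```

Request:
{"op": "servo_tool", "data": {"motion": [[0,-0.03,-0.032,-5,0.3],[0,-0.06,-0.065,-11,0.3],[0.0,-0.09,-0.098,-16,0.3],[0.0,-0.12,-0.13,-22,0.3],[0.0,-0.15,-0.163,-28,0.3],[0.0,-0.18,-0.196,-33,0.3],[0.0,-0.21,-0.229,-38,0.3],[0.0,-0.24,-0.261,-43.4,0.3]], "force": 30}}

```text
clock: 0.9
tcp_pos: [0.3868, 0.2795, 0.4041]
orientation: [-1.46, 1.028, 1.459]
contact_force: [-0.0, 0.1, -0.3]
grip_width: 0.03
```

```bash
python3 rel.py .042 .0455 .10
```

```text
clock 0.9 tcp [0.3868 0.2795 0.4041] shift [ 0.1012  0.0042 -0.2696] turn about tool x deg 0.18 w 0.029986604021274947 F [-0.05  0.1  -0.32] tool z [-0.338  0.941 -0.001] ramp xy of tcp 0.0456 0.3152 tip above ribs(vert) 0.1998 q7 [-0.76  0.15  0.01  2.01 -0.    0.98  1.16]
```

Request:
{"op": "servo_tool", "data": {"motion": [[0,0,-0.04,0,0.3],[0.01,0.002,-0.085,0,0.3],[0.02,0.003,-0.13,0,0.3],[0.03,0.004,-0.175,0,0.3],[0.05,0.004,-0.22,0,0.3],[0.07,0.004,-0.255,0.2,0.3],[0.09,0.004,-0.27,0.2,0.3],[0.1,0.004,-0.27,0.2,0.3]]}}

```text
clock: 1.7
tcp_pos: [0.4741, 0.0214, 0.3029]
orientation: [-1.454, 1.035, 1.455]
contact_force: [-0.2, -0.1, -0.3]
grip_width: 0.0298
```

```bash
python3 rel.py .042 .0455 .04
python3 - <<'E'
from h import *
import cv2
ims=[]
P=json.load(open("P.json"))
o=get_obs();M=R.from_rotvec(o["orientation"]).as_matrix();t=np.array(o["tcp_pos"])
for n in("top","side"):
    f=cv2.cvtColor(np.array(grab_frame(n)),cv2.COLOR_RGB2BGR)
    c=np.array([310,232]) if n=="top" else np.array([262,215])
    lo=c-[48,70]; im=cv2.resize(f[lo[1]:lo[1]+120,lo[0]:lo[0]+96],None,fx=4,fy=4,interpolation=cv2.INTER_CUBIC)
    for dz,h in((-.0225,.173),(.0225,.173)):
        for s in(-.011,.011):
            q=((proj(n,t+M@[h,s,dz])+.5-lo)*4-.5); cv2.circle(im,tuple(int(v) for v in q),2,(0,0,255),-1)
    ims.append(im)
cv2.imwrite("pics/a1.png",np.hstack(ims))
E
```

```text
clock 1.7 tcp [0.4741 0.0214 0.3029] shift [ 0.0596 -0.0011  0.0029] turn about tool x deg -0.28 w 0.029802244457522786 F [-0.18 -0.14 -0.31] tool z [-0.331  0.944 -0.002] ramp xy of tcp 0.0411 0.0427 tip above ribs(vert) 0.0999 q7 [-0.35  0.29  0.21  2.13 -0.08  0.73  1.81]
```

View pics/a1.png

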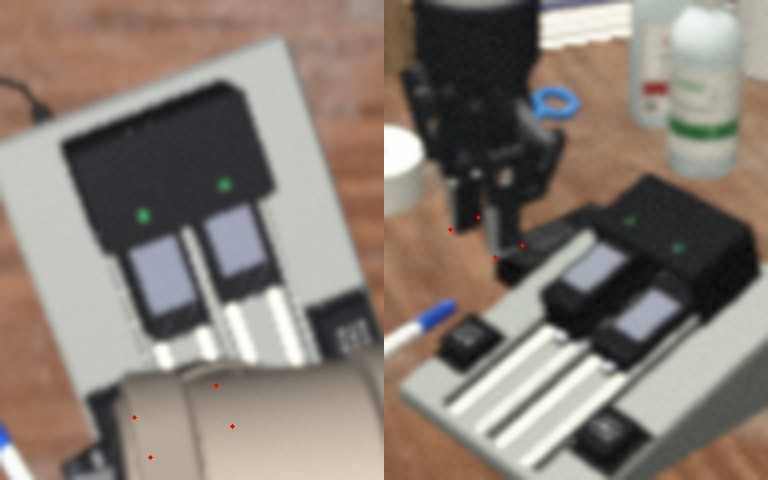

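Finger positions match the prediction: in the side crop they hang over the left key and left run. Next I'll correct sideways by 3 mm and descend to 35 mm above the ribs.

Request:
{"op": "servo_tool", "data": {"motion": [[0.015,-0.001,0.003,-0.3,0.3],[0.03,-0.001,0.003,-0.3,0.3],[0.045,-0.001,0.003,-0.3,0.3],[0.06,-0.001,0.003,-0.3,0.3],[0.068,-0.001,0.003,-0.3,0.3],[0.07,-0.001,0.003,-0.3,0.3],[0.07,-0.001,0.003,-0.3,0.3]]}}

```text
clock: 2.5
tcp_pos: [0.4734, 0.0278, 0.2335]
orientation: [-1.46, 1.028, 1.463]
contact_force: [0.2, 0.2, -0.1]
grip_width: 0.0303
```

```bash
python3 rel.py .042 .0455 .012
python3 - <<'E'
from h import *
import cv2
f=cv2.cvtColor(np.array(grab_frame("side")),cv2.COLOR_RGB2BGR)
cv2.imwrite("pics/a2.png",cv2.resize(f[160:270,200:320],None,fx=5,fy=5,interpolation=cv2.INTER_CUBIC))
E
```

```text
clock 2.5 tcp [0.4734 0.0278 0.2335] shift [ 0.0182  0.0005 -0.0036] turn about tool x deg 0.33 w 0.030279655687329654 F [ 0.25  0.18 -0.15] tool z [-0.341  0.94  -0.001] ramp xy of tcp 0.0426 0.0491 tip above ribs(vert) 0.0301 q7 [-0.33  0.41  0.17  2.17 -0.12  0.57  1.85]
```

View pics/a2.png

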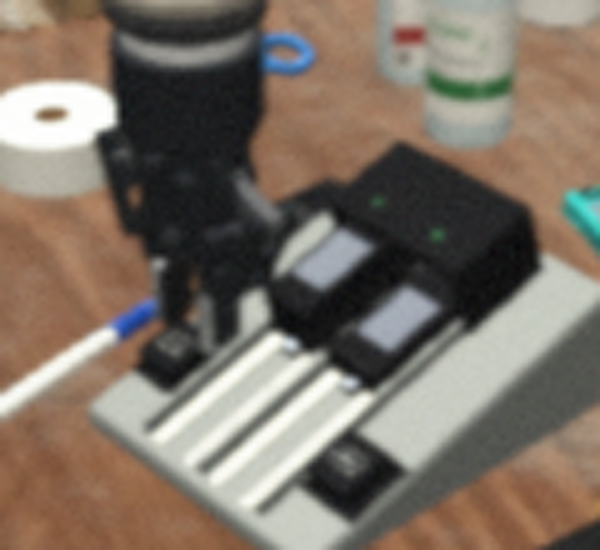

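Now a 4 mm sideways correction, then down to about 20 mm, just above key contact.

Request:
{"op": "servo_tool", "data": {"motion": [[0,0,-0.004,0.3,0.3],[0.004,0,-0.004,0.3,0.3],[0.008,0,-0.004,0.3,0.3],[0.01,0,-0.004,0.3,0.3],[0.01,0,-0.004,0.3,0.3]]}}

```text
clock: 3.05
tcp_pos: [0.4747, 0.0238, 0.2233]
orientation: [-1.456, 1.032, 1.46]
contact_force: [0.2, 0.7, -0.2]
grip_width: 0.0301
```

```bash
python3 rel.py .042 .0455 .012
python3 - <<'E'
from h import *
import cv2
P=json.load(open("P.json"))
f=cv2.cvtColor(np.array(grab_frame("side")),cv2.COLOR_RGB2BGR)
im=cv2.resize(f[185:250,210:290],None,fx=8,fy=8,interpolation=cv2.INTER_CUBIC)
o=get_obs();M=R.from_rotvec(o["orientation"]).as_matrix();t=np.array(o["tcp_pos"])
g=lambda w,c:cv2.circle(im,tuple(int(v) for v in (proj("side",w)+.5-[210,185])*8-.5),3,c,-1)
for y,z in((.023,0),(.068,.014)):
  for x in(.031,.053): g(c2w(P,r2c((x,y,z))),(0,255,0))
for d in(-.0225,.0225):
  for s in(-.011,.011): g(t+M@[.169,s,d],(0,0,255))
cv2.imwrite("pics/a3.png",im)
E
```

```text
clock 3.05 tcp [0.4747 0.0238 0.2233] shift [0.0081 0.0004 0.0006] turn about tool x deg 0.0 w 0.030064635676611665 F [ 0.18  0.72 -0.17] tool z [-0.335  0.942 -0.001] ramp xy of tcp 0.0424 0.0449 tip above ribs(vert) 0.0199 q7 [-0.32  0.43  0.17  2.17 -0.13  0.55  1.86]
```

View pics/a3.png

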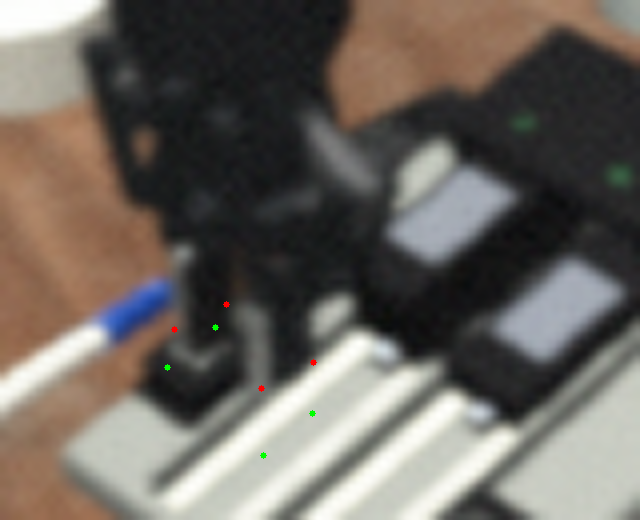

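Predicted landing points (green) lie in the left bay and on the key cap, and the tips (red) match. I'll press down in small steps, watching the force.

Request:
{"op": "servo_tool", "data": {"motion": [[0.002,0,0,0,0.3],[0.004,0,0,0,0.3],[0.004,0,0,0,0.3]]}}

```text
clock: 3.4
tcp_pos: [0.475, 0.0239, 0.2195]
orientation: [-1.456, 1.031, 1.459]
contact_force: [0.4, 0.1, 0.5]
grip_width: 0.0299
```

```bash
python3 rel.py .042 .0455 .012
```

```text
clock 3.4 tcp [0.475  0.0239 0.2195] shift [0.0042 0.0007 0.0006] turn about tool x deg 0.01 w 0.029927618670781485 F [0.39 0.12 0.51] tool z [-0.336  0.942 -0.001] ramp xy of tcp 0.0428 0.0449 tip above ribs(vert) 0.016 q7 [-0.32  0.44  0.17  2.17 -0.13  0.54  1.86]
```

Request:
{"op": "servo_tool", "data": {"motion": [[0.002,0,0,0,0.3],[0.003,0,0,0,0.3],[0.003,0,0,0,0.3]]}}

```text
clock: 3.7
tcp_pos: [0.4749, 0.0239, 0.2164]
orientation: [-1.456, 1.031, 1.459]
contact_force: [-0.6, -0.5, 2.6]
grip_width: 0.0296
```

```bash
python3 rel.py .042 .0455 .012
```

```text
clock 3.7 tcp [0.4749 0.0239 0.2164] shift [0.0011 0.0007 0.0006] turn about tool x deg 0.01 w 0.02960069825358913 F [-0.64 -0.47  2.64] tool z [-0.336  0.942 -0.001] ramp xy of tcp 0.0427 0.0449 tip above ribs(vert) 0.0129 q7 [-0.32  0.45  0.16  2.18 -0.14  0.53  1.86]
```

The key is engaged at about 2.6 N. I'll press it another 3.5 mm.

Request:
{"op": "servo_tool", "data": {"motion": [[0.002,0,0,0,0.3],[0.0035,0,0,0,0.3],[0.0035,0,0,0,0.3],[0.0035,0,0,0,0.3],[0.0035,0,0,0,0.3],[0.0035,0,0,0,0.3]]}}

```text
clock: 4.3
tcp_pos: [0.4751, 0.0239, 0.213]
orientation: [-1.456, 1.031, 1.459]
contact_force: [0.3, -0.0, 4.1]
grip_width: 0.0299
```

```bash
python3 rel.py .042 .0455 .012
python3 - <<'E'
from h import *
import cv2
f=cv2.cvtColor(np.array(grab_frame("side")),cv2.COLOR_RGB2BGR)
im=cv2.resize(f[185:250,210:290],None,fx=8,fy=8,interpolation=cv2.INTER_CUBIC)
cv2.imwrite("pics/a4.png",im)
E
```

```text
clock 4.3 tcp [0.4751 0.0239 0.213 ] shift [-0.0023  0.0008  0.0007] turn about tool x deg -0.0 w 0.029902729359065117 F [ 0.27 -0.    4.12] tool z [-0.335  0.942 -0.001] ramp xy of tcp 0.0429 0.0448 tip above ribs(vert) 0.0094 q7 [-0.32  0.45  0.16  2.18 -0.14  0.52  1.86]
```

View pics/a4.png

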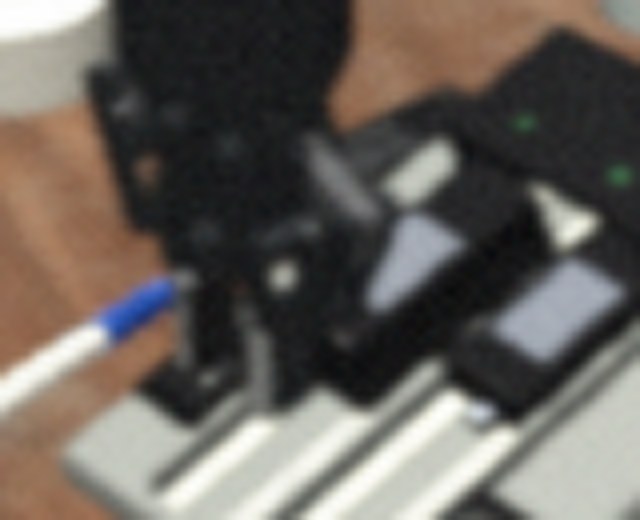

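The pack has sprung out and rests against the bay finger, with its nose at about (340,360) and well behind the ramp's front edge. The slim pack hasn't moved. I'll check that the pack is at rest and where it lies.

Run:
```python
from h import *
import cv2
P=json.load(open("P.json"))
fs=[cv2.cvtColor(np.array(grab_frame("side")),cv2.COLOR_RGB2BGR) for _ in range(6)]
d=[cv2.absdiff(fs[0],fs[5])[185:250,210:290].mean(),cv2.absdiff(fs[0],fs[1])[185:250,210:290].mean(),cv2.absdiff(cv2.imread("pics/side0.png"),fs[0])[225:240,275:290].mean()]
print("diffs",d,get_obs()["clock"],np.round(get_obs()["contact_force"],2))
im=cv2.resize(fs[5][185:250,210:290],None,fx=8,fy=8,interpolation=cv2.INTER_CUBIC)
for X,c in((.064,(0,0,255)),(.054,(0,255,255))):
    q=[(proj("side",c2w(P,r2c(p)))+.5-[210,185])*8-.5 for p in((X,.042,.034),(X,.004,.034),(X,.004,0))]
    cv2.polylines(im,[np.int32(q)],False,c,1)
cv2.imwrite("pics/a5.png",im)
```

```text
diffs [np.float64(2.1069871794871795), np.float64(2.1014102564102566), np.float64(4.962962962962963)] 4.65 [0.99 0.74 5.05]
```

View pics/a5.png

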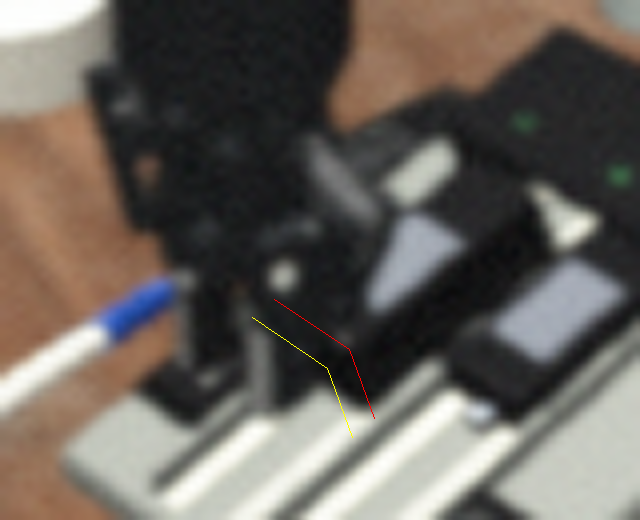

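The nose is at ramp x of about 0.065, so the pack's x is about 0.11, near the middle of the allowed range. Frames 0.25 s apart differ only by noise, so the pack is at rest. I'll hand in.

```bash
python3 -c "
from bench import *
print(hand_in())"
```

```text
the job is handed in; nothing more can be done
None
```

I pressed the left release key with one fingertip while the other finger stood in the left bay. The thick pack sprang out and that finger stopped it on the ramp; I handed in at about 4.7 s with the finger still holding it.

**Which pack:** The thick pack was in the left bay. Model boxes 34 high on the left and 16 high on the right matched both camera views.

**Last checks:**
- **Thick pack:** its nose is at ramp x of about 65 mm, so the pack is at about 0.11 m, inside the 0.045–0.127 m limits. Frames taken 0.25 s apart differed only by image noise, so it is at rest.
- **Slim pack:** it looks still seated in the last side pictures.
- **Bystanders:** the arm touched nothing else. The marker and scanner look unmoved where they show; I did not measure any of the three.
- **Forces:** the wrist read 4–5 N upward, mostly the key.

**Not confirmed:** the finger's force on the pack is only inferred. The pack's weight down the slope should press about 0.3 N against it, and it rests there visibly, but that is below the force sensor's noise. The pose fit also left errors of up to about 3 pixels, mostly at the charger's rear corners. I judged these to leave only a few millimetres of error at the key and run, and the fingers landed as predicted.

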